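Cover the trough with the top plate of the stack

TASK

Cover the narrow steel trough with the top plate of the stack: slide that plate out over the low front lip of its grey holder until its end overhangs, take it by the overhanging end, and lay it flat, centred and lengthwise on the trough's rim, so that the opening is covered. Let go of it there; leave the two lower plates in the holder and the trough where it stands, and do not disturb the petri dish or the tape roll.

Things in the scene. Friction and masses are not known exactly. Their poses are not given: they have to be found in the camera images.
- plate_top: Top one of three like bare aluminium plates stacked in the holder: 150 mm (its x, along the holder's x) by 64 mm (y) by 4 mm, 0.07 to 0.13 kg. Origin at the centre of its underside, z up. Its top face is 57 mm above the worktop. Smooth (friction on the next plate about 0.3): shut rubber fingertips pressed on its middle with 5 to 20 N drag it along.
- plate_mid: Bare aluminium plate, 150 mm (its x) by 64 mm (its y) by 4 mm thick, 0.1 kg. Origin at the centre of its underside, z up. The middle one of the stack; it stays in the holder.
- plate_low: Bare aluminium plate, 150 mm (its x) by 64 mm (its y) by 4 mm thick, 0.1 kg. Origin at the centre of its underside, z up. The lowest one of the stack; it stays in the holder.
- holder: Plain grey plastic stack holder, fixed, 164 mm (x) by 82 mm (y). Origin at the centre of its underside, z up; its -x end is the open front, facing roughly the robot's right (-y), to the trough. The stack lies on its deck, 45 mm up. Side cheeks: inner faces y = +-34.5 mm, tops 56 mm up, so plates cannot be taken by their long edges in the stack. Rear stop: inner face x = +77.5 mm, top 57 mm up.
- trough: Narrow open steel trough, loose, 0.7 kg: 120 mm (its x) by 44 mm (its y) outside, walls 4 mm, level rim 40 mm above the worktop, with a foot 128 by 50 mm and 4 mm thick. It is empty. Origin at the centre of its underside, z up. The covering plate reaches past it by 15 mm at each end and 10 mm at each side.
- petri: Bystander: shallow round petri dish, 70 mm wide, 15 mm high, near the front of the worktop between trough and holder. Origin at the centre of its underside.
- tape: Bystander: roll of yellow tape lying flat, 70 mm wide, 20 mm high, on the papers to the right of the trough. Origin at the centre of its underside.
- holder_lip (a point): Middle of the top outer edge of the holder's low front lip, 81.5 mm in front of the holder's origin and 51 mm above the worktop, 2 mm below the top plate's underside: the top plate slides out over it, the lower two are held back. In front of it there is only the worktop.

How it is judged:
On the way:
1. the top plate, still lying flat on the stack, overhangs the front lip of the holder by at least about 15 mm (x of plate_top in the frame of holder below -0.022 m and z of plate_top in the frame of holder between 0.05 and 0.056 m and angle between plate_top's own z axis and vertical below 0.06 rad), for 0.2 s.
At the end, for the whole second after the job is handed in: Top plate released and at rest on the trough's rim: tilt under 0.04 rad, underside within 2.5 mm of the rim, centre within 20 mm along and 12 mm across, length within 0.15 rad of the trough's. Trough upright. Lower plates in the holder within 12 mm of its middle, 3 mm in height (x of plate_top in the frame of trough between -0.02 and 0.02 m and y of plate_top in the frame of trough between -0.012 and 0.012 m and z of plate_top in the frame of trough between 0.0375 and 0.0425 m and angle between plate_top's own z axis and vertical below 0.04 rad and angle between the x axis of plate_top and the x axis of trough, either way round below 0.15 rad and linear speed of plate_top below 0.02 m/s and angular speed of plate_top below 0.1 rad/s and angle between trough's own z axis and vertical below 0.03 rad and x of plate_mid in the frame of holder between -0.012 and 0.012 m and y of plate_mid in the frame of holder between -0.012 and 0.012 m and z of plate_mid in the frame of holder between 0.046 and 0.052 m and x of plate_low in the frame of holder between -0.012 and 0.012 m and y of plate_low in the frame of holder between -0.012 and 0.012 m and z of plate_low in the frame of holder between 0.042 and 0.048 m); the robot touches nothing.
It fails at once if the trough is shoved more than 40 mm (distance of trough from where it was at the start of the episode above 0.04 m).
It fails at once if the petri dish is displaced by more than 30 mm (distance of petri from where it was at the start of the episode above 0.03 m).
It fails at once if the roll of yellow tape is displaced by more than 30 mm (distance of tape from where it was at the start of the episode above 0.03 m).
It also fails if it takes over 48 s, if anything falls off the work surface, if the arm or the gripper's body presses on something with over 40 N, if the wrist force passes 120 N, or if a joint passes its speed limit or range.

ROBOT

A 7-joint arm with a two-finger parallel gripper is mounted at the origin on a cart in front of the work surface, level with it; the furniture and walls round the work are solid. World frame = base frame: x ahead of the robot, y to its left, z up, the work surface at z = 0. Lengths are in m, angles in rad, forces in N, time in s.
With the tool pointing down it reaches from about 0.4 to 0.85 m from the base axis. Payload 10.4 kg.
Tool frame: the origin (TCP) lies on the centre line of the jaws, within the pads' length; the fingertips stand 14 mm ahead of it and the grasp point (between the pads) lies 5 mm behind it; z points along the fingers, y is the direction in which the jaws open and shut (so a half turn about z gives the same grasp; the last joint's range is limited). The gripper opens to 85 mm and grips with 20 to 120 N. Pads are 22 mm wide; open, the fingers measure 114 mm over their backs; the gripper's body (76 mm by 85 mm) begins 54 mm behind the grasp point. The pads swing forward as they close: fully open they stand 13 mm farther back than shut.
Start: joints at [-1.296, 0.332, -0.065, 1.46, 0.022, 1.35, -0.088], TCP at [0.183, 0.598, 0.245] pointing down, gripper open.
Joint ranges: [-2.6, 2.6], [-0.5, 2.12], [-1.47, 1.34], [0.16, 2.42], [-1.27, 4.41], [0.06, 2.06], [-2.6, 2.6]. Speed limits (rad/s): [2.22, 2.22, 2.79, 2.79, 3.14, 3.14, 3.14].

INTERFACE

Orientations are given as a rotation vector (axis times angle).
In Python, from cell import manip, viewer, finish_job gives the robot as it stands. The module is installed in compiled form; this text tells all that it offers.
- The arm moves only by the shell command python3 -m creep 'ROWS' [FORCE]. ROWS is JSON, a list of rows, each a list of 3 entries, a list of its own where there are three numbers: the shift along the tool's x, y, z normalised to -1 to 1, where 1 is 50 mm, then the turn about the tool's z normalised to -1 to 1, where 1 is 0.15 rad, then the finger opening in mm, from 0 to 85.4. In form: [[[tx, ty, tz], spin, fingers], ...]. A call has 1 to 20 rows; each row shifts and turns the pose as measured when the row begins, along the tool's axes as they then stand; what a row does not reach is not made up. A row lasts 1/10 s, in which the tool goes at most 50 mm and 8.59 degrees, less where a joint would pass 70% of its speed; a pose out of reach is approached as far as the arm can. A call with a number of a shift or a turn outside -1 to 1 is refused whole. A call with a gripper value outside its range is refused whole. The fingers move at their own pace and stop on an object; FORCE is the grip in N (left out, the last holds). Time passes only in rows, so rows that do not move let the fingers close. It gives the time, the measured TCP pose, the force and the opening at its end, in the units of the state.
- manip.state(): the state, without advancing time (a new reading comes with each control period).
- viewer.grab_frame(name): name is "scene" or "top" or "wrist"; returns a dict with "img" (384x512x3 uint8, red, green, blue), "depth" (384x512 float32, m along the optical axis (not along the pixel's ray), 0 where there is no reading), "fov_y" (degrees; the focal length in pixels is half the picture's height over the tangent of half this angle, whatever the lens; pixels are square), "cx", "cy" (the principal point, pixels), "D" ([k1, k2, p1, p2, k3] as OpenCV has them; the pictures are not rectified), "T" (4x4, takes a point from camera to world coordinates); the wrist camera has in their place "T_tool_cam" (4x4, takes a point from camera to tool coordinates, whose origin is the TCP and whose axes are the flange's). Camera axes: x right, y down, z forward; pixel columns grow to the right and rows downward; lengths in m; the calibration is good to about 2 mm. A picture is of the moment at which its call begins: read the wrist's pose just before it.
- finish_job(): hands the job in, once; it reports no verdict.
The state is a dict: "t": time; "qpos": joint angles; "joint_velocities": joint speeds; "joint_torque": joint torques, N m; "tcp_pos": TCP position; "ee_rot": TCP orientation; "force": force on the tool from outside, world axes, zero at the start; "ft_torque": the same for the moment, N m; "width": finger opening in m.
Only numpy, scipy, OpenCV 4.12 (cv2) and the standard library are available. Lean on these libraries where they do the work, as an engineer would, in place of code of your own. Each camera call takes 0.05 s, during which the arm holds its last target.

## Working session

There is one attempt and no reset: what is moved stays moved. The work goes in short steps, Python scripts to look and compute and a shell command to move; the robot and the scene stay as the last step left them, time stands still between calls to the robot, and variables do not carry over. Pictures are saved under pics/ and viewed, and the job is handed in when it is done.

```bash
mkdir -p pics; cat > h.py <<'E'
import numpy as np, cv2
from cell import manip, viewer
from scipy.spatial.transform import Rotation as R
def grab(n,save=None):
    s=manip.state(); f=viewer.grab_frame(n)
    if n=="wrist":
        T=np.eye(4);T[:3,:3]=R.from_rotvec(s["ee_rot"]).as_matrix();T[:3,3]=s["tcp_pos"];f["T"]=T@f["T_tool_cam"]
    if save: cv2.imwrite("pics/"+save,f["img"][:,:,::-1])
    h=f["img"].shape[0]; fo=h/2/np.tan(np.radians(f["fov_y"])/2)
    f["K"]=np.array([[fo,0,f["cx"]],[0,fo,f["cy"]],[0,0,1]]);f["D"]=np.array(f["D"],float)
    return f
def plane(f,uv,z):
    p=cv2.undistortPoints(np.array(uv,float).reshape(-1,1,2),f["K"],f["D"]).reshape(-1,2)
    d=np.c_[p,np.ones(len(p))]@f["T"][:3,:3].T; o=f["T"][:3,3]
    return o+d*((z-o[2])/d[:,2])[:,None]
def dep(f,uv):
    uv=np.array(uv,float).reshape(-1,2)
    p=cv2.undistortPoints(uv.reshape(-1,1,2),f["K"],f["D"]).reshape(-1,2)
    z=f["depth"][uv[:,1].astype(int),uv[:,0].astype(int)]
    return (np.c_[p,np.ones(len(p))]*z[:,None])@f["T"][:3,:3].T+f["T"][:3,3]
def cloud(f):
    h,w=f["depth"].shape; v,u=np.mgrid[:h,:w]
    return dep(f,np.c_[u.ravel(),v.ravel()]).reshape(h,w,3)
E
python3 - <<'E'
from h import *
for n in("scene","top","wrist"):
    f=grab(n,n+"0.png"); print(n,f["T"].round(3).tolist(),f["fov_y"],f["D"])
s=manip.state();print(s)
E
```

```text
scene [[0.91, -0.21, 0.357, 0.092], [-0.414, -0.472, 0.778, -0.768], [0.005, -0.856, -0.516, 0.587], [0.0, 0.0, 0.0, 1.0]] 54.61205495538345 [-0.10790458  0.          0.          0.          0.        ]
top [[-0.015, -0.983, 0.185, 0.266], [-1.0, 0.017, 0.008, 0.037], [-0.011, -0.185, -0.983, 1.058], [0.0, 0.0, 0.0, 1.0]] 54.87775459990451 [-0.1053229  0.         0.         0.         0.       ]
wrist [[0.295, 0.905, 0.307, 0.105], [0.956, -0.278, -0.097, 0.621], [-0.002, 0.322, -0.947, 0.373], [0.0, 0.0, 0.0, 1.0]] 60.08333553611144 [-0.08764536  0.          0.          0.          0.        ]
{'t': 0.15, 'qpos': array([-1.29559568,  0.33275714, -0.0647069 ,  1.46072035,  0.02156075,
        1.34990351, -0.08848238]), 'joint_velocities': array([ 0.00065135, -0.00192754, -0.00276805, -0.0039035 , -0.00058883,
        0.00040968,  0.00251725]), 'joint_torque': array([ 6.55344120e-04, -6.25827456e+01,  4.90054535e-02, -3.91851532e+01,
        1.63398025e-02,  7.34210887e-03, -3.56977910e-05]), 'tcp_pos': array([0.18329296, 0.5972463 , 0.24469308]), 'ee_rot': array([-4.65984622e-01, -3.10668160e+00,  1.70299682e-03]), 'force': array([ 0.38869965,  0.71427919, -0.58134432]), 'ft_torque': array([ 0.03784315,  0.018013  , -0.01149113]), 'width': 0.0855450669955789}
```

View pics/top0.png

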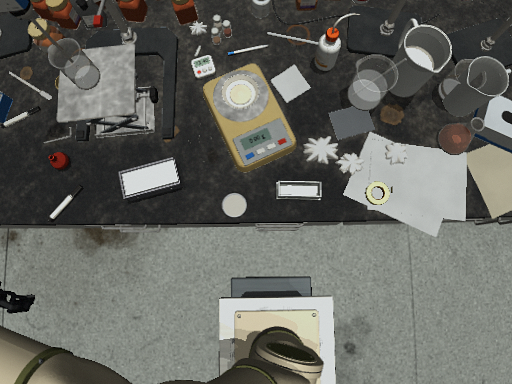

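View pics/scene0.png

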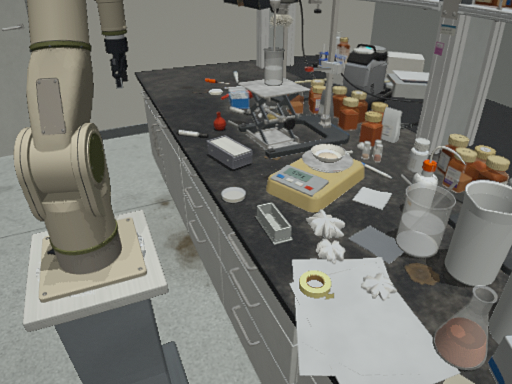

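View pics/wrist0.png

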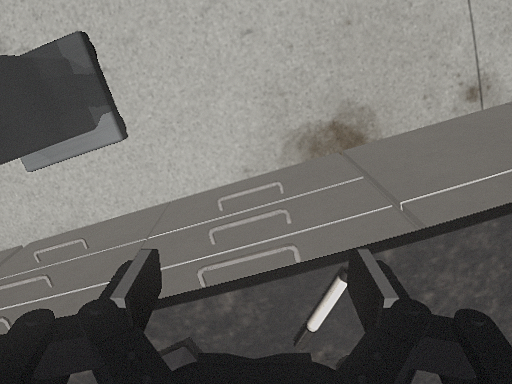

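The top view shows the holder with its bright plate at about (150,178), the trough at (299,190), the petri dish at (234,205) and the tape at (377,193). In the top view, image-right is -y and image-up is +x.

```bash
python3 - <<'E'
from h import *
f=grab("top","top1.png"); 
g=f["img"].astype(int)
c=cloud(f)
def rect(mask,z,name):
    n,l,st,ce=cv2.connectedComponentsWithStats(mask.astype(np.uint8))
    k=1+np.argmax(st[1:,4]); m=(l==k).astype(np.uint8)
    cn=max(cv2.findContours(m,0,2)[0],key=cv2.contourArea).reshape(-1,2)
    P=plane(f,cn,z)
    r=cv2.minAreaRect(P[:,:2].astype(np.float32)); b=cv2.boxPoints(r)
    zz=c[...,2][m>0]
    print(name,st[k],"rect",np.array(r[0]).round(4),np.array(r[1]).round(4),r[2],b.round(3).tolist(),"zmed",np.median(zz[zz!=0]).round(4))
reg=np.zeros(g.shape[:2],bool); reg[150:205,110:190]=1
rect(reg&(g.min(2)>150),.057,"plate")
reg2=np.zeros_like(reg); reg2[174:206,268:330]=1
rect(reg2&(g.min(2)>130)&0<1 if 0 else reg2&(g.min(2)>90),.04,"trough")
rect(reg2&(c[...,2]>.03),.04,"troughdepth")
rect(reg&(c[...,2]>.05),.057,"platedepth")
reg3=np.zeros_like(reg);reg3[185:225,210:255]=1
rect(reg3&(g.min(2)>120),.015,"petri")
z=cv2.resize(np.hstack([f["img"][150:215,105:195],f["img"][165:215,265:335].repeat(1,0) if 0 else f["img"][160:225,210:335]]),None,fx=3.7,fy=3.7,interpolation=2)
cv2.imwrite("pics/z1.png",z[:,:,::-1])
print(np.round(c[150:206:3,150,2],3)); print(np.round(c[174:206:2,299,2],3))
# wrist view cloud? overall tall stuff near
for uv in [(250,110),(170,100),(322,148),(349,162)]: print(uv,dep(f,[uv]).round(3))
E
```

```text
plate [ 122  160   57   35 1185] rect [0.485  0.3484] [0.0634 0.1563] 14.651294708251953 [[0.4350000023841858, 0.41600000858306885], [0.4740000069141388, 0.26499998569488525], [0.5350000262260437, 0.2809999883174896], [0.4959999918937683, 0.4320000112056732]] zmed 0.0577
trough [276 181  46  18 576] rect [ 0.4454 -0.0685] [0.1269 0.0483] 89.03881072998047 [[0.41999998688697815, -0.13099999725818634], [0.4690000116825104, -0.13199999928474426], [0.47099998593330383, -0.004999999888241291], [0.421999990940094, -0.004999999888241291]] zmed 0.0093
troughdepth [279 181  42  17 205] rect [ 0.4468 -0.0713] [0.1156 0.0455] 88.99143981933594 [[0.4230000078678131, -0.1289999932050705], [0.4690000116825104, -0.1289999932050705], [0.47099998593330383, -0.014000000432133675], [0.42500001192092896, -0.013000000268220901]] zmed 0.0401
platedepth [ 118  157   62   42 1598] rect [0.4837 0.352 ] [0.0839 0.1663] 14.464656829833984 [[0.421999990940094, 0.421999990940094], [0.46399998664855957, 0.26100000739097595], [0.5450000166893005, 0.28200000524520874], [0.5040000081062317, 0.4429999887943268]] zmed 0.0574
petri [222 193  25  24 461] rect [0.4097 0.1144] [0.0672 0.0664] 44.50899124145508 [[0.3619999885559082, 0.11400000005960464], [0.4090000092983246, 0.06700000166893005], [0.4569999873638153, 0.11400000005960464], [0.4099999964237213, 0.16200000047683716]] zmed 0.016
[ 0.001  0.     0.003  0.     0.003  0.051  0.059  0.059  0.058  0.057
  0.058  0.058  0.057  0.052  0.047  0.014  0.002  0.002 -0.002]
[ 0.004 -0.001 -0.     0.     0.036  0.008  0.008  0.008  0.01   0.009
  0.01   0.038  0.006 -0.002  0.     0.   ]
(250, 110) [[0.669 0.064 0.076]]
(170, 100) [[0.729 0.307 0.024]]
(322, 148) [[ 0.564 -0.14   0.042]]
(349, 162) [[ 0.524 -0.217  0.033]]
```

View pics/z1.png

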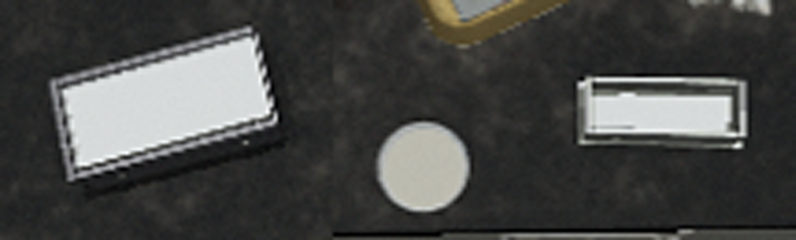

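The measurements fit. The plate is about 63x156 mm at z 0.057, centred near (0.484,0.350). The trough is centred near (0.446,-0.070), lengthwise along y. Next I work out the tool turn and the shift to a point above the plate.

```bash
cat > go.py <<'E'
import sys
from h import *
def info(tx,ty,tz,ang=None):
    s=manip.state(); M=R.from_rotvec(s["ee_rot"]).as_matrix(); p=s["tcp_pos"]
    d=np.array([tx,ty,tz])-p
    print("t",round(s["t"],2),"tcp",p.round(4),"F",s["force"].round(1),"w",round(s["width"]*1e3,1),"tilt",(M[:,2]).round(4))
    print("xdir",np.degrees(np.arctan2(M[1,0],M[0,0])).round(2),"dist",d.round(4),"tool mm",(M.T@d*1e3).round(1))
    if ang is not None:
        x=np.degrees(np.arctan2(M[1,0],M[0,0])); dd=(ang-x+90)%180-90
        print("world turn deg",dd.round(2),"spin total units",(-np.radians(dd)/.15).round(3))
        # shift as seen in tool frame after the turn
        M2=R.from_euler('z',dd,degrees=True).as_matrix()@M
        print("tool mm after turn",(M2.T@d*1e3).round(1))
if __name__=="__main__": info(*map(float,sys.argv[1:]))
E
python3 go.py 0.484 0.35 0.16 -75.4
```

```text
t 0.2 tcp [0.1833 0.5973 0.2448] F [ 0.2  0.5 -0.2] w 85.2 tilt [-2.e-04 -9.e-04 -1.e+00]
xdir 162.94 dist [ 0.3007 -0.2473 -0.0848] tool mm [-360.  -148.1   85. ]
world turn deg -58.34 spin total units 6.788
tool mm after turn [-315.1  228.7   84.6]
```

```bash
python3 -m creep '[[[0,0,0],0.9,0],[[0,0,0],0.9,0],[[0,0,0],0.9,0],[[0,0,0],0.9,0],[[0,0,0],0.9,0],[[0,0,0],0.9,0],[[0,0,0],0.9,0],[[0,0,0],0.48,0],[[0,0,0],0,0]]' 40; python3 go.py 0.484 0.35 0.16 -75.4
```

```text
t: 1.1
tcp_pos: [0.1831, 0.5962, 0.2425]
ee_rot: [1.969, 2.445, -0.007]
force: [-0.3, -0.9, -0.8]
width: -0.0002
t 1.1 tcp [0.1831 0.5962 0.2425] F [-0.3 -0.9 -0.8] w -0.2 tilt [-0.0013 -0.005  -1.    ]
xdir 102.29 dist [ 0.3009 -0.2462 -0.0825] tool mm [-304.3  241.8   83.3]
world turn deg 2.31 spin total units -0.268
tool mm after turn [-313.7  229.4   83.4]
```

```bash
python3 -m creep '[[[-0.5,0.4,0],-0.09,0],[[-0.5,0.4,0],-0.09,0],[[-0.5,0.4,0],-0.09,0],[[-0.5,0.4,0],0,0],[[-0.5,0.4,0],0,0],[[-0.5,0.4,0],0,0],[[-0.5,0.4,0],0,0],[[-0.5,0.4,0],0,0],[[-0.5,0.4,0],0,0],[[-0.5,0.4,0],0,0],[[0,0,0],0,0],[[0,0,0],0,0]]'; python3 go.py 0.484 0.35 0.16 -75.4; python3 -c "
from h import *
grab('wrist','w1.png')"
```

```text
t: 2.3
tcp_pos: [0.4489, 0.3987, 0.2411]
ee_rot: [1.873, 2.52, -0.011]
force: [-0.8, -0.6, -0.9]
width: 0.0003
t 2.3 tcp [0.4489 0.3987 0.2411] F [-0.8 -0.6 -0.9] w 0.3 tilt [-0.0028 -0.007  -1.    ]
xdir 106.75 dist [ 0.0351 -0.0487 -0.0811] tool mm [-56.3  20.   81.3]
world turn deg -2.15 spin total units 0.25
tool mm after turn [-55.5  22.1  81.3]
```

View pics/w1.png

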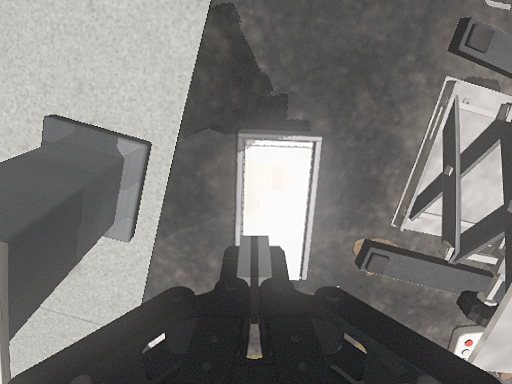

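The wrist view shows the plate as a bright rectangle, columns 243–318, rear edge near row 147, with the shut fingers at about (255,245). I'll get its long edges from this frame.

```bash
python3 - <<'E'
from h import *
f=grab("wrist"); g=f["img"].min(2)
L=[];Rr=[]
for r in range(155,235,5):
    x=np.where(g[r,230:330]>200)[0]+230
    L.append((x.min()-.5,r));Rr.append((x.max()+.5,r))
a=plane(f,L,.057);b=plane(f,Rr,.057)
for P in(a,b):
    v=cv2.fitLine(P[:,:2].astype(np.float32),cv2.DIST_HUBER,0,.01,.01).ravel();print(v.round(4),np.degrees(np.arctan2(v[1],v[0])))
print(a[::5].round(4).tolist(),b[::5].round(4).tolist())
c=plane(f,[(x,r) for x in(265,280) for r in [147]],.057);print(c)
col=g[125:170,280];print(col)
E
```

```text
[ 0.2466 -0.9691  0.4459  0.3703] -75.72151
[ 0.2531 -0.9675  0.5153  0.3888] -75.341484
[[0.4384, 0.4005, 0.057], [0.4445, 0.3758, 0.057], [0.4509, 0.3498, 0.057], [0.4527, 0.3207, 0.057]] [[0.5069, 0.4211, 0.057], [0.5128, 0.3963, 0.057], [0.5201, 0.3705, 0.057], [0.5269, 0.343, 0.057]]
[[0.45499023 0.41368674 0.057     ]
 [0.46875212 0.41782859 0.057     ]]
[ 82  86  85  81  88 106 105 108 106 123 151 149 162 174 126 183 243 252
 252 230 136 205 255 250 248 248 248 249 249 249 250 249 249 249 249 249
 250 250 249 251 244 238 239 238 240]
```

```bash
python3 -m creep '[[[-0.3,0.13,0.4],0.08,0],[[-0.3,0.13,0.4],0.08,0],[[-0.3,0.13,0.4],0,0],[[0,0,0.4],0,0],[[0,0,0],0,0],[[0,0,0],0,0]]'; python3 go.py 0.484 0.358 0.075 -75.5
```

```text
t: 3.0
tcp_pos: [0.4751, 0.3666, 0.16]
ee_rot: [-1.885, -2.513, 0.007]
force: [-0.0, 0.5, -0.0]
width: -0.0001
t 3.0 tcp [0.4751 0.3666 0.16  ] F [-0.   0.5 -0. ] w -0.1 tilt [-0.0031 -0.0033 -1.    ]
xdir 106.26 dist [ 0.0089 -0.0086 -0.085 ] tool mm [-10.5   6.5  85. ]
world turn deg -1.76 spin total units 0.205
tool mm after turn [-10.3   6.8  85. ]
```

```bash
python3 -m creep '[[[-0.1,0.07,0.4],0.12,0],[[-0.11,0.07,0.4],0.12,0],[[0,0,0.4],0,0],[[0,0,0.2],0,0],[[0,0,0],0,0],[[0,0,0],0,0]]'; python3 go.py 0.484 0.358 0.071 -75.5
```

```text
t: 3.6
tcp_pos: [0.4844, 0.3659, 0.0959]
ee_rot: [-1.919, -2.486, -0.01]
force: [-0.3, -0.1, 0.8]
width: -0.0002
t 3.6 tcp [0.4844 0.3659 0.0959] F [-0.3 -0.1  0.8] w -0.2 tilt [ 0.0029  0.0057 -1.    ]
xdir 104.68 dist [-0.0004 -0.0079 -0.0249] tool mm [-7.6 -2.4 24.9]
world turn deg -0.18 spin total units 0.021
tool mm after turn [-7.6 -2.4 24.9]
```

```bash
python3 -m creep '[[[-0.1,-0.02,0.2],0.02,0],[[0,0,0.15],0,0],[[0,0,0.1],0,0],[[0,0,0],0,0],[[0,0,0],0,0]]'; python3 go.py 0.484 0.358 0.071 -75.5
```

```text
t: 4.1
tcp_pos: [0.4855, 0.3616, 0.0741]
ee_rot: [-1.922, -2.484, -0.015]
force: [0.3, 0.8, -0.2]
width: 0.0001
t 4.1 tcp [0.4855 0.3616 0.0741] F [ 0.3  0.8 -0.2] w 0.1 tilt [ 0.0053  0.0083 -1.    ]
xdir 104.54 dist [-0.0015 -0.0036 -0.0031] tool mm [-3.2 -2.4  3.1]
world turn deg -0.04 spin total units 0.004
tool mm after turn [-3.2 -2.4  3.1]
```

```bash
python3 -m creep '[[[0,0,0.04],0,0],[[0,0,0.04],0,0],[[0,0,0],0,0]]'; python3 go.py 0.484 0.358 0.071 -75.5
```

```text
t: 4.4
tcp_pos: [0.4864, 0.3623, 0.0715]
ee_rot: [-1.922, -2.484, -0.019]
force: [-0.1, 0.1, -0.1]
width: 0.0004
t 4.4 tcp [0.4864 0.3623 0.0715] F [-0.1  0.1 -0.1] w 0.4 tilt [ 0.0068  0.0099 -0.9999]
xdir 104.54 dist [-0.0024 -0.0043 -0.0005] tool mm [-3.6 -3.4  0.5]
world turn deg -0.04 spin total units 0.004
tool mm after turn [-3.6 -3.4  0.5]
```

```bash
python3 -m creep '[[[0,0,0.03],0,0],[[0,0,0],0,0]]'; python3 -m creep '[[[0,0,0.03],0,0],[[0,0,0],0,0]]'; python3 -m creep '[[[0,0,0.03],0,0],[[0,0,0],0,0]]'
```

```text
t: 4.6
tcp_pos: [0.4871, 0.3628, 0.0715]
ee_rot: [-1.922, -2.484, -0.022]
force: [0.3, -0.5, -0.7]
width: -0.0
t: 4.8
tcp_pos: [0.4877, 0.3633, 0.0714]
ee_rot: [-1.923, -2.484, -0.025]
force: [0.2, 0.5, -0.5]
width: -0.0001
t: 5.0
tcp_pos: [0.4884, 0.3639, 0.0714]
ee_rot: [-1.923, -2.484, -0.028]
force: [-0.3, 0.2, -0.3]
width: 0.0004
```

```bash
python3 -m creep '[[[0,0,0.08],0,0]]'; python3 -m creep '[[[0,0,0.08],0,0]]'; python3 go.py 0.484 0.358 0.071 -75.5
```

```text
t: 5.1
tcp_pos: [0.4893, 0.3645, 0.0708]
ee_rot: [-1.923, -2.484, -0.032]
force: [-21.8, -17.2, 67.5]
width: -0.0004
t: 5.2
tcp_pos: [0.4898, 0.3649, 0.0709]
ee_rot: [-1.923, -2.483, -0.034]
force: [-21.4, -15.6, 55.1]
width: 0.0003
t 5.2 tcp [0.4898 0.3649 0.0709] F [-21.4 -15.6  55.1] w 0.3 tilt [ 0.0122  0.0179 -0.9998]
xdir 104.5 dist [-0.0058 -0.0069  0.0001] tool mm [-5.3 -7.3 -0.3]
world turn deg -0.0 spin total units 0.0
tool mm after turn [-5.3 -7.3 -0.3]
```

```bash
python3 -m creep '[[[-0.1,0,0.03],0,0]]'; python3 -m creep '[[[-0.12,0,0.03],0,0],[[-0.12,0,0.03],0,0]]'; python3 go.py 0.5 0.3 0.071 -75.5
```

```text
t: 5.3
tcp_pos: [0.491, 0.3619, 0.0713]
ee_rot: [-1.92, -2.483, -0.038]
force: [-0.3, 1.1, 2.8]
width: 0.0001
t: 5.5
tcp_pos: [0.4943, 0.3544, 0.0712]
ee_rot: [-1.916, -2.483, -0.05]
force: [-5.0, 4.3, 14.3]
width: -0.0003
t 5.5 tcp [0.4943 0.3544 0.0712] F [-5.   4.3 14.3] w -0.3 tilt [ 0.0157  0.0282 -0.9995]
xdir 104.72 dist [ 0.0057 -0.0544 -0.0002] tool mm [-54.1  -8.3  -1.2]
world turn deg -0.22 spin total units 0.026
tool mm after turn [-54.1  -8.1  -1.2]
```

```bash
python3 -m creep '[[[-0.2,0,0.025],0,0],[[-0.2,0,0.025],0,0]]';  python3 go.py 0.5 0.3 0.071 -75.5; python3 -c "
from h import *
f=grab('top','t2.png');cv2.imwrite('pics/t2z.png',cv2.resize(f['img'][130:220,90:210],None,fx=6,fy=6)[:,:,::-1])"
```

```text
t: 5.7
tcp_pos: [0.4991, 0.3405, 0.0712]
ee_rot: [-1.908, -2.485, -0.062]
force: [-4.7, 4.0, 13.8]
width: 0.0002
t 5.7 tcp [0.4991 0.3405 0.0712] F [-4.7  4.  13.8] w 0.2 tilt [ 0.0178  0.0365 -0.9992]
xdir 104.97 dist [ 0.0009 -0.0405 -0.0002] tool mm [-39.4  -9.6  -1.3]
world turn deg -0.47 spin total units 0.055
tool mm after turn [-39.4  -9.2  -1.3]
```

View pics/t2z.png

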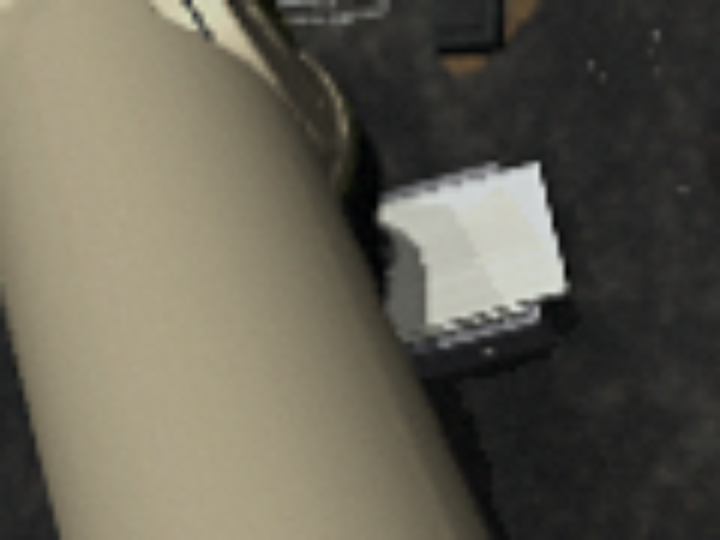

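The plate slides: its front end now stands past the lip (about (565,295) in the zoom). The tool is tilting slightly in contact, so I'll use fewer, longer rows.

```bash
python3 -m creep '[[[-0.35,0,0.02],0,0],[[-0.35,0,0.02],0,0]]';  python3 go.py 0.506 0.304 0.071 -75.5
```

```text
t: 5.95
tcp_pos: [0.5084, 0.3116, 0.0712]
ee_rot: [-1.9, -2.487, -0.075]
force: [-4.8, 3.9, 14.3]
width: -0.0001
t 5.95 tcp [0.5084 0.3116 0.0712] F [-4.8  3.9 14.3] w -0.1 tilt [ 0.0205  0.0449 -0.9988]
xdir 105.26 dist [-0.0024 -0.0076 -0.0002] tool mm [-6.7 -4.3 -0.2]
world turn deg -0.76 spin total units 0.088
tool mm after turn [-6.8 -4.2 -0.2]
```

```bash
python3 -m creep '[[[0,0,-0.3],0,0],[[0,0,-0.5],0,0],[[0,0,-0.5],0,0],[[0,0,-0.5],0,0]]';  python3 go.py 0.506 0.304 0.071 -75.5;
```

```text
t: 6.35
tcp_pos: [0.5046, 0.3055, 0.1613]
ee_rot: [-1.903, -2.484, -0.064]
force: [0.1, 0.1, -0.5]
width: 0.0001
t 6.35 tcp [0.5046 0.3055 0.1613] F [ 0.1  0.1 -0.5] w 0.1 tilt [ 0.015   0.0397 -0.9991]
xdir 105.12 dist [ 0.0014 -0.0015 -0.0903] tool mm [-4.9 -1.3 90.1]
world turn deg -0.62 spin total units 0.072
tool mm after turn [-4.9 -1.3 90.1]
```

```bash
python3 -m creep '[[[-0.5,0,0],0.07,85],[[-0.4,0,0],0,85],[[-0.25,0,0],0,85]]';  python3 go.py 0.513 0.247 0.05 -75.5; python3 -c "
from h import *
f=grab('top','t3.png');cv2.imwrite('pics/t3z.png',cv2.resize(f['img'][130:220,90:210],None,fx=6,fy=6)[:,:,::-1])
grab('wrist','w3.png')
grab('scene','s3.png')"
```

```text
t: 6.65
tcp_pos: [0.5201, 0.2535, 0.1649]
ee_rot: [-1.91, -2.479, -0.075]
force: [-0.2, 0.7, -0.2]
width: 0.043
t 6.65 tcp [0.5201 0.2535 0.1649] F [-0.2  0.7 -0.2] w 43.0 tilt [ 0.0203  0.0447 -0.9988]
xdir 104.81 dist [-0.0071 -0.0065 -0.1149] tool mm [ -8.8 -12.  114.3]
world turn deg -0.31 spin total units 0.036
tool mm after turn [ -8.9 -12.  114.3]
```

View pics/t3z.png

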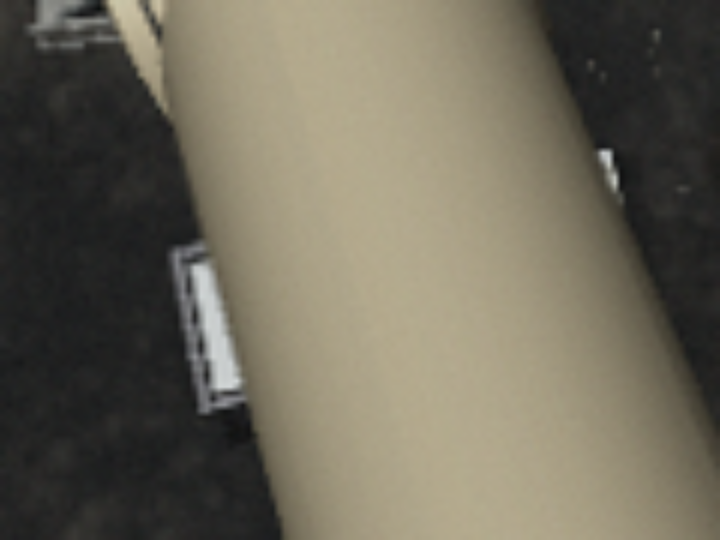

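View pics/w3.png

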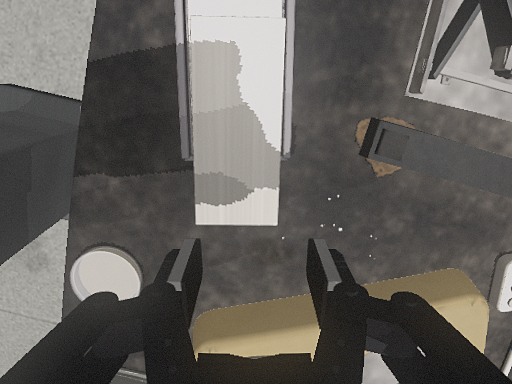

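View pics/s3.png

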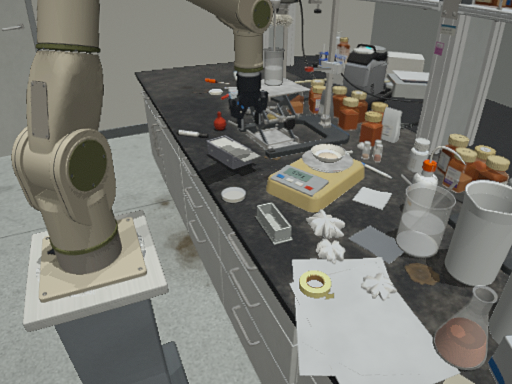

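The wrist view shows the plate overhanging: its front edge runs (196,224)–(278,225), and the cheeks end near row 158. I'll measure that end.

```bash
python3 - <<'E'
from h import *
f=grab("wrist")
g=cv2.cvtColor(f["img"],cv2.COLOR_RGB2GRAY)
P=plane(f,[(196,225),(278,225),(193,170),(284,158),(190,20),(285,17)],.057);print(P.round(4).tolist())
L=[];Q=[]
for r in range(165,220,5):
    a=np.where(f["img"][r,170:300].min(1)>95)[0]+170;L.append((a.min()-.5,r));Q.append((a.max()+.5,r))
print(L,Q)
a=plane(f,L,.057)[:,:2];b=plane(f,Q,.057)[:,:2]
for p in(a,b):
    v=cv2.fitLine(p.astype(np.float32),cv2.DIST_HUBER,0,.01,.01).ravel();print(v.round(4),np.degrees(np.arctan2(v[1],v[0])))
print("cl",((a+b)/2)[[0,5,-1]].round(4).tolist(),"w",np.linalg.norm(a-b,axis=1).round(4))
print("cheek ends",plane(f,[(186,158),(288,158)],.056).round(4).tolist())
print("petri",plane(f,[(106,278)],.015))
E
python3 go.py 0.513 0.247 0.05 -75.5
```

```text
[[0.4861, 0.2181, 0.057], [0.5481, 0.2335, 0.057], [0.475, 0.2607, 0.057], [0.5378, 0.2859, 0.057], [0.4514, 0.3609, 0.057], [0.5122, 0.3787, 0.057]]
[(np.float64(193.5), 165), (np.float64(193.5), 170), (np.float64(194.5), 175), (np.float64(194.5), 180), (np.float64(194.5), 185), (np.float64(194.5), 190), (np.float64(195.5), 195), (np.float64(195.5), 200), (np.float64(194.5), 205), (np.float64(194.5), 210), (np.float64(195.5), 215)] [(np.float64(280.5), 165), (np.float64(280.5), 170), (np.float64(280.5), 175), (np.float64(280.5), 180), (np.float64(279.5), 185), (np.float64(279.5), 190), (np.float64(279.5), 195), (np.float64(279.5), 200), (np.float64(279.5), 205), (np.float64(278.5), 210), (np.float64(278.5), 215)]
[ 0.2341 -0.9722  0.4791  0.2468] -76.458824
[ 0.2324 -0.9726  0.5412  0.2623] -76.56152
cl [[0.5057, 0.2723], [0.5103, 0.2535], [0.5151, 0.2339]] w [0.0641 0.0644 0.0639 0.0642 0.0637 0.064  0.0635 0.0638 0.0649 0.0644
 0.064 ]
cheek ends [[0.4681, 0.268, 0.056], [0.5409, 0.2864, 0.056]]
petri [[0.4099278  0.12194544 0.015     ]]
t 6.85 tcp [0.5193 0.2547 0.1639] F [0.7 0.6 0.4] w 72.3 tilt [ 0.0189  0.0445 -0.9988]
xdir 104.84 dist [-0.0063 -0.0077 -0.1139] tool mm [-10.2 -11.5 113.3]
world turn deg -0.34 spin total units 0.04
tool mm after turn [-10.3 -11.4 113.3]
```

```bash
python3 -m creep '[[[-0.1,-0.12,0.2],0.1,85],[[-0.1,-0.1,0.4],0.05,85],[[0,0,0.4],0,85]]';  python3 go.py 0.512 0.2465 0.045 -76.2
```

```text
t: 7.15
tcp_pos: [0.5112, 0.2474, 0.1124]
ee_rot: [-1.935, -2.458, -0.078]
force: [0.2, -0.0, 0.1]
width: 0.0853
t 7.15 tcp [0.5112 0.2474 0.1124] F [ 0.2 -0.   0.1] w 85.3 tilt [ 0.0211  0.047  -0.9987]
xdir 103.62 dist [ 0.0008 -0.0009 -0.0674] tool mm [-3.8 -1.6 67.3]
world turn deg 0.18 spin total units -0.021
tool mm after turn [-3.8 -1.6 67.3]
```

```bash
python3 -m creep '[[[-0.07,-0.03,0.3],0,85],[[0,0,0.3],0,85]]';  python3 go.py 0.512 0.2465 0.045 -76.2;python3 -c "
from h import *
grab('wrist','w4.png')"
```

```text
t: 7.35
tcp_pos: [0.5087, 0.2457, 0.0785]
ee_rot: [-1.933, -2.458, -0.074]
force: [0.2, -0.1, -0.1]
width: 0.0849
t 7.35 tcp [0.5087 0.2457 0.0785] F [ 0.2 -0.1 -0.1] w 84.9 tilt [ 0.0182  0.0459 -0.9988]
xdir 103.66 dist [ 0.0033  0.0008 -0.0335] tool mm [-1.3  2.5 33.6]
world turn deg 0.14 spin total units -0.016
tool mm after turn [-1.3  2.5 33.6]
```

View pics/w4.png

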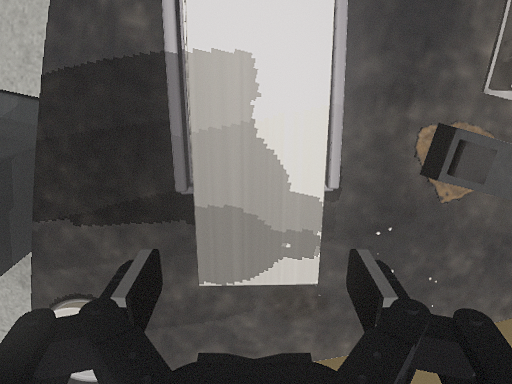

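The open fingers straddle the overhanging end: pad edges at about columns 160 and 347, plate end at columns 198–318. I descend with a small correction.

```bash
python3 -m creep '[[[-0.02,0.05,0.3],0,85],[[0,0.02,0.25],0,85],[[0,0,0.12],0,85]]';  python3 go.py 0.512 0.2465 0.045 -76.2
```

```text
t: 7.7
tcp_pos: [0.5092, 0.2481, 0.0398]
ee_rot: [-1.929, -2.457, -0.065]
force: [0.5, -0.4, -0.1]
width: 0.0849
t 7.7 tcp [0.5092 0.2481 0.0398] F [ 0.5 -0.4 -0.1] w 84.9 tilt [ 0.0126  0.0433 -0.999 ]
xdir 103.76 dist [ 0.0028 -0.0016  0.0052] tool mm [-2.   2.4 -5.2]
world turn deg 0.04 spin total units -0.005
tool mm after turn [-2.   2.4 -5.2]
```

```bash
python3 -m creep '[[[-0.02,0.06,-0.09],0,85],[[0,0,0],0,60],[[0,0,0],0,60],[[0,0,0],0,60],[[0,0,0],0,60]]' 60;  python3 go.py 0.512 0.2465 0.045 -76.2; python3 -c "
from h import *
grab('wrist','w5.png')"
```

```text
t: 8.2
tcp_pos: [0.5123, 0.248, 0.0456]
ee_rot: [-1.928, -2.458, -0.066]
force: [-1.4, -0.3, 0.1]
width: 0.0622
t 8.2 tcp [0.5123 0.248  0.0456] F [-1.4 -0.3  0.1] w 62.2 tilt [ 0.0125  0.0435 -0.999 ]
xdir 103.79 dist [-0.0003 -0.0015 -0.0006] tool mm [-1.4 -0.7  0.5]
world turn deg 0.01 spin total units -0.001
tool mm after turn [-1.4 -0.7  0.5]
```

View pics/w5.png

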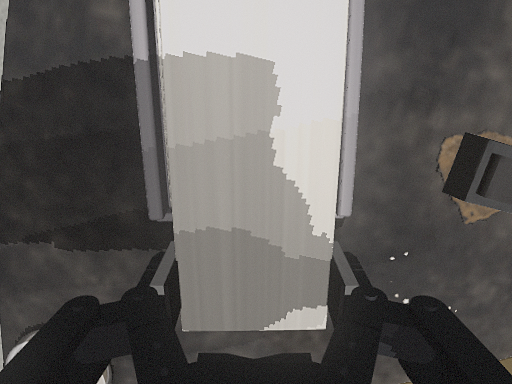

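The pads hold the plate's long edges ahead of the lip, at 62 mm opening. Lifting.

```bash
python3 -m creep '[[[0,0,0],0,50],[[0,0,0],0,50],[[0,0,-0.15],0,50],[[0,0,-0.25],0,50],[[0,0,-0.3],0,50],[[0,0,-0.3],0,50],[[0,0,-0.3],0,50],[[0,0,-0.3],0,50]]';  python3 go.py 0.446 -0.07 0.13 -90; python3 -c "
from h import *
grab('wrist','w6.png');grab('scene','s6.png')"
```

```text
t: 9.05
tcp_pos: [0.5113, 0.2438, 0.1315]
ee_rot: [-1.93, -2.457, -0.066]
force: [0.2, 0.9, -1.2]
width: 0.0622
t 9.05 tcp [0.5113 0.2438 0.1315] F [ 0.2  0.9 -1.2] w 62.2 tilt [ 0.0128  0.0433 -0.999 ]
xdir 103.72 dist [-0.0653 -0.3138 -0.0015] tool mm [-289.2 -137.6  -12.9]
world turn deg -13.72 spin total units 1.596
tool mm after turn [-313.6  -65.   -12.2]
```

View pics/w6.png

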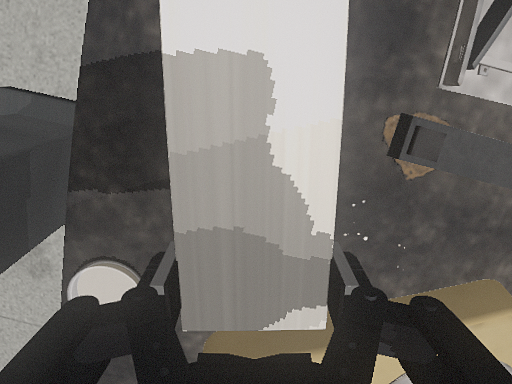

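View pics/s6.png

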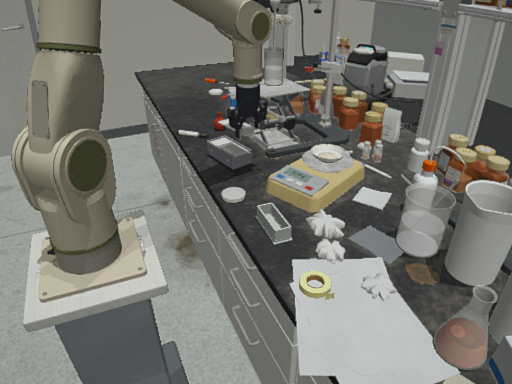

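The lift is clean: the plate sits in the jaws exactly as before, the stack is visible behind, and the petri dish and trough are unmoved. I carry it towards the trough.

```bash
python3 -m creep '[[[0,0,-0.3],0.5,50],[[0,0,-0.2],0.6,50],[[-0.3,-0.06,0],0.5,50],[[-0.4,-0.08,0],0.1,50],[[-0.4,-0.08,0],0,50],[[-0.4,-0.08,0],0,50],[[-0.4,-0.08,0],0,50],[[-0.4,-0.08,0],0,50],[[-0.4,-0.08,0],0,50]]';  python3 go.py 0.446 -0.122 0.16 -90
```

```text
t: 10.05
tcp_pos: [0.4796, 0.1002, 0.1495]
ee_rot: [-2.221, -2.189, -0.065]
force: [0.4, -0.0, -0.2]
width: 0.0623
t 10.05 tcp [0.4796 0.1002 0.1495] F [ 0.4 -0.  -0.2] w 62.3 tilt [ 0.0135  0.0453 -0.9989]
xdir 89.18 dist [-0.0336 -0.2222  0.0105] tool mm [-221.9  -30.2  -21. ]
world turn deg 0.82 spin total units -0.095
tool mm after turn [-221.5  -33.4  -21. ]
```

```bash
python3 - <<'E'
from h import *
f=grab("scene"); np.save("sc.npy",f["img"])
cv2.imwrite('pics/s7z.png',cv2.resize(f['img'][190:255,240:310],None,fx=9,fy=9,interpolation=2)[:,:,::-1])
c=cloud(f); m=np.zeros(c.shape[:2],bool); m[195:250,245:300]=1
m&=(c[...,2]>.034)&(c[...,2]<.046)
P=c[m]; r=cv2.minAreaRect(P[:,:2].astype(np.float32)); print(len(P),r)
f=grab("top","t7.png")
E
```

```text
217 ((0.4887712895870209, -0.06651455909013748), (0.14007127285003662, 0.12600047886371613), 88.04367065429688)
```

View pics/s7z.png

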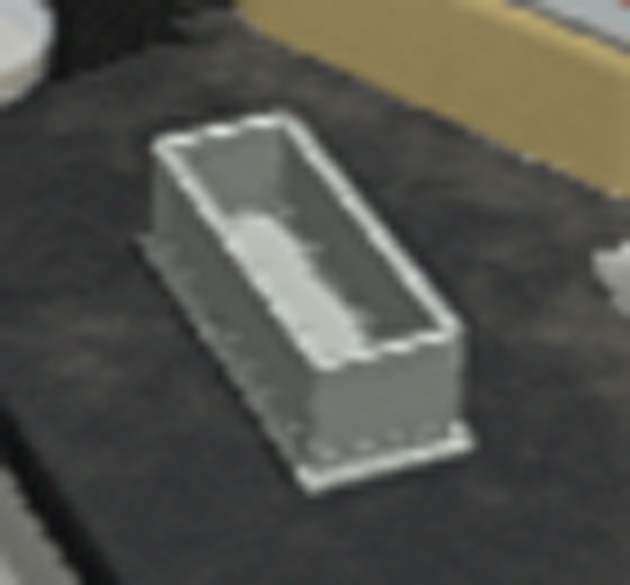

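View pics/t7.png

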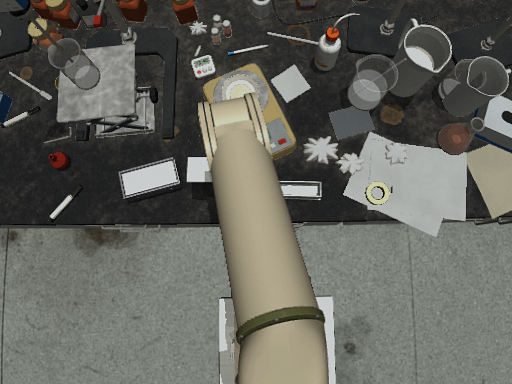

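In the scene zoom the trough's rim corners are at (153,140), (288,112), (463,325) and (318,365). I'll cast them onto z=0.04.

```bash
python3 - <<'E'
from h import *
f=grab("scene")
q=np.array([(153,140),(288,112),(463,325),(318,365)])/9+[240,190]-.45
P=plane(f,q,.04)[:,:2];print(P.round(4),P.mean(0))
print(np.linalg.norm(P-np.roll(P,-1,0),axis=1)); d=P[1]+P[0]-P[2]-P[3];print(np.degrees(np.arctan2(d[1],d[0])))
E
python3 go.py 0.446 -0.122 0.16 -90
```

```text
[[ 0.4292 -0.0135]
 [ 0.4724 -0.0161]
 [ 0.4692 -0.1317]
 [ 0.4251 -0.1315]] [ 0.4489847  -0.07319566]
[0.04326998 0.11558502 0.04416775 0.11804154]
88.21543260645576
t 10.2 tcp [0.4799 0.1    0.1497] F [-0.2 -0.2 -0.9] w 62.5 tilt [ 0.0137  0.0454 -0.9989]
xdir 89.02 dist [-0.0339 -0.222   0.0103] tool mm [-221.8  -29.8  -20.9]
world turn deg 0.98 spin total units -0.114
tool mm after turn [-221.3  -33.6  -20.9]
```

```bash
python3 -m creep '[[[-0.4,-0.06,-0.03],0,50],[[-0.4,-0.06,-0.03],0,50],[[-0.4,-0.06,-0.03],0,50],[[-0.4,-0.06,-0.03],0,50],[[-0.4,-0.06,-0.03],0,50],[[-0.4,-0.06,-0.03],0,50],[[-0.4,-0.06,-0.03],0,50],[[-0.4,-0.06,-0.03],0,50],[[-0.3,-0.04,-0.03],0,50],[[-0.2,-0.03,-0.03],0,50]]';  python3 go.py 0.446 -0.124 0.11 -91.2
```

```text
t: 11.2
tcp_pos: [0.4473, -0.0885, 0.1541]
ee_rot: [-2.199, -2.208, -0.067]
force: [-0.2, 0.8, -0.7]
width: 0.062
t 11.2 tcp [ 0.4473 -0.0885  0.1541] F [-0.2  0.8 -0.7] w 62.0 tilt [ 0.0129  0.048  -0.9988]
xdir 90.23 dist [-0.0013 -0.0355 -0.0441] tool mm [-37.5  -2.   42.3]
world turn deg -1.43 spin total units 0.167
tool mm after turn [-37.6  -1.1  42.3]
```

```bash
python3 -m creep '[[[-0.3,-0.02,0.1],0.15,50],[[-0.3,0,0.3],0,50],[[-0.15,0,0.3],0,50],[[-0.05,0,0.2],0,50]]';  python3 go.py 0.446 -0.124 0.065 -91.2; python3 -c "
from h import *
f=grab('scene','s8.png')
cv2.imwrite('pics/s8z.png',cv2.resize(f['img'][150:260,200:330],None,fx=6,fy=5)[:,:,::-1]); grab('wrist','w8.png')"
```

```text
t: 11.6
tcp_pos: [0.4474, -0.1291, 0.106]
ee_rot: [-2.227, -2.182, -0.071]
force: [0.5, 0.1, -0.5]
width: 0.0622
t 11.6 tcp [ 0.4474 -0.1291  0.106 ] F [ 0.5  0.1 -0.5] w 62.2 tilt [ 0.0166  0.0483 -0.9987]
xdir 88.86 dist [-0.0014  0.0051 -0.041 ] tool mm [ 3.1 -2.1 41.1]
world turn deg -0.06 spin total units 0.008
tool mm after turn [ 3.1 -2.1 41.1]
```

View pics/s8z.png

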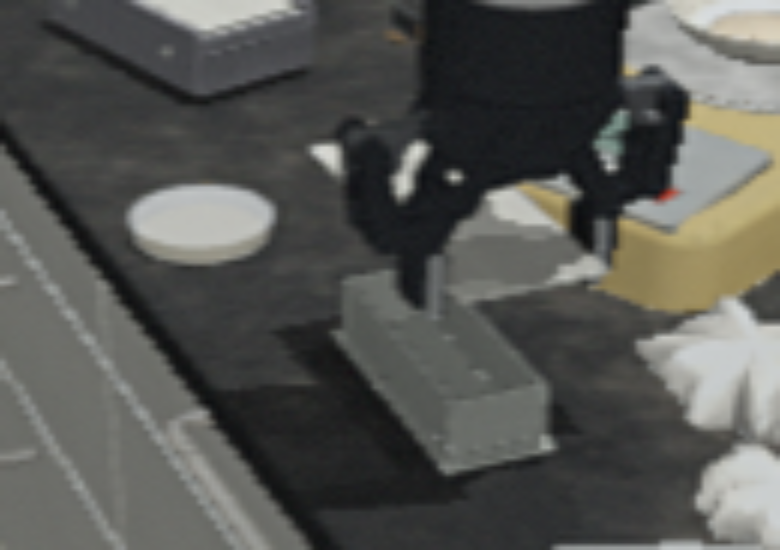

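View pics/w8.png

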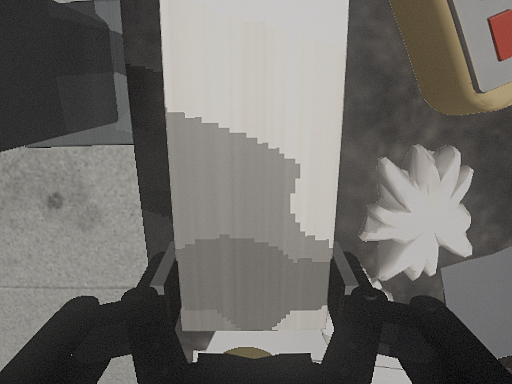

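The plate hangs level over the trough and its seat in the jaws is unchanged (plate end at columns 183–328, row 330). Contact should come at TCP z of about 0.033. Descending.

```bash
python3 -m creep '[[[0.05,-0.04,0.3],0,50],[[0.05,0,0.3],0,50],[[0.03,0,0.25],0,50]]';  python3 go.py 0.446 -0.124 0.033 -91.2
```

```text
t: 12.0
tcp_pos: [0.4477, -0.1187, 0.0645]
ee_rot: [-2.226, -2.185, -0.074]
force: [-0.1, 1.5, -1.2]
width: 0.0623
t 12.0 tcp [ 0.4477 -0.1187  0.0645] F [-0.1  1.5 -1.2] w 62.3 tilt [ 0.0185  0.0487 -0.9986]
xdir 88.95 dist [-0.0017 -0.0053 -0.0315] tool mm [-6.8 -2.2 31.1]
world turn deg -0.15 spin total units 0.018
tool mm after turn [-6.8 -2.1 31.1]
```

```bash
python3 -m creep '[[[-0.08,-0.04,0.2],0,50],[[-0.05,0,0.15],0,50],[[0,0,0.08],0,50]]';  python3 go.py 0.446 -0.124 0.033 -91.2;  python3 -c "
from h import *
f=grab('scene')
cv2.imwrite('pics/s9z.png',cv2.resize(f['img'][150:260,200:330],None,fx=6,fy=5)[:,:,::-1])"
```

```text
t: 12.3
tcp_pos: [0.446, -0.1236, 0.0409]
ee_rot: [-2.223, -2.186, -0.073]
force: [0.7, 0.3, -0.6]
width: 0.0623
t 12.3 tcp [ 0.446  -0.1236  0.0409] F [ 0.7  0.3 -0.6] w 62.3 tilt [ 0.0178  0.0489 -0.9986]
xdir 89.06 dist [-0.     -0.0004 -0.0079] tool mm [-0.8 -0.1  7.9]
world turn deg -0.26 spin total units 0.03
tool mm after turn [-0.8 -0.1  7.9]
```

View pics/s9z.png

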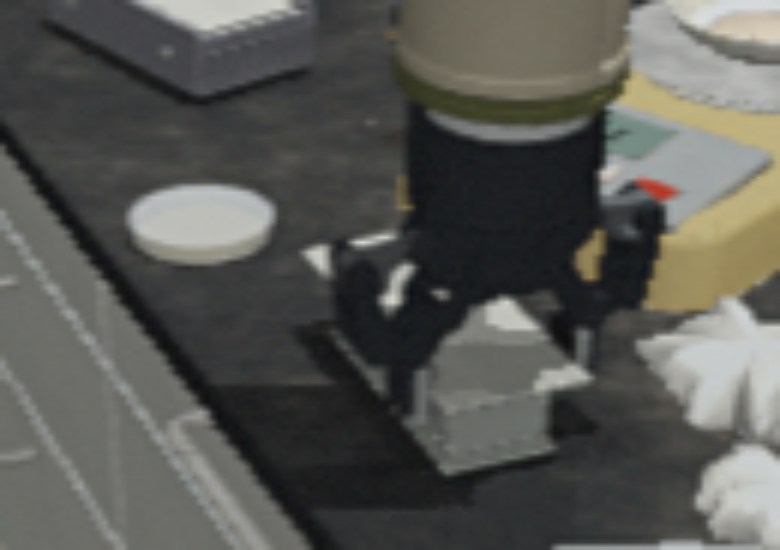

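```bash
python3 -m creep '[[[-0.02,0,0.08],0,50],[[0,0,0.05],0,50]]'; python3 -m creep '[[[-0.01,0,0.05],0,50]]'; python3 go.py 0.446 -0.124 0.033 -91.2
```

```text
t: 12.55
tcp_pos: [0.4464, -0.1245, 0.0342]
ee_rot: [-2.224, -2.186, -0.074]
force: [-0.1, 0.5, 0.1]
width: 0.0623
t: 12.65
tcp_pos: [0.4467, -0.1249, 0.0317]
ee_rot: [-2.224, -2.186, -0.074]
force: [-3.2, 3.3, 23.4]
width: 0.0621
t 12.65 tcp [ 0.4467 -0.1249  0.0317] F [-3.2  3.3 23.4] w 62.1 tilt [ 0.0188  0.049  -0.9986]
xdir 89.04 dist [-0.0007  0.0009  0.0013] tool mm [ 0.9 -0.7 -1.3]
world turn deg -0.24 spin total units 0.028
tool mm after turn [ 0.9 -0.7 -1.3]
```

Contact came at the expected height (23 N). I back off slightly and release.

```bash
python3 -m creep '[[[0,0,-0.01],0,50],[[0,0,0],0,85],[[0,0,0],0,85],[[0,0,0],0,85],[[0,0,0],0,85]]'; python3 go.py 0.446 -0.124 0.033 -91.2; python3 -c "
from h import *
grab('wrist','w10.png')"
```

```text
t: 13.15
tcp_pos: [0.4475, -0.125, 0.0327]
ee_rot: [-2.225, -2.187, -0.076]
force: [0.1, 0.9, 0.3]
width: 0.0849
t 13.15 tcp [ 0.4475 -0.125   0.0327] F [0.1 0.9 0.3] w 84.9 tilt [ 0.0204  0.0492 -0.9986]
xdir 89.05 dist [-0.0015  0.001   0.0003] tool mm [ 0.9 -1.5 -0.3]
world turn deg -0.25 spin total units 0.029
tool mm after turn [ 0.9 -1.5 -0.3]
```

View pics/w10.png

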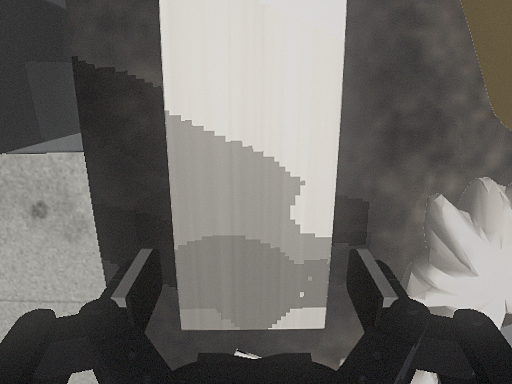

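The fingers are open with clear gaps on both sides (pad edges at columns 155 and 350, plate at 180–325). I retreat upwards.

```bash
python3 -m creep '[[[0,0,-0.2],0,85],[[0,0,-0.3],0,85],[[0,0,-0.4],0,85],[[0,0,-0.5],0,85],[[0,0,-0.5],0,85],[[0,0,-0.5],0,85]]'; python3 -m creep '[[[-0.5,0.3,-0.3],0,85],[[-0.5,0.4,-0.3],0,85],[[-0.5,0.4,0],0,85],[[-0.5,0.4,0],0,85]]'; python3 -c "
from h import *
grab('wrist','w11.png');grab('top','t11.png');grab('scene','s11.png')"
```

```text
t: 13.8
tcp_pos: [0.4425, -0.1317, 0.157]
ee_rot: [-2.225, -2.183, -0.068]
force: [0.4, -0.4, -0.0]
width: 0.0852
t: 14.2
tcp_pos: [0.5182, -0.2351, 0.1925]
ee_rot: [-2.222, -2.192, -0.084]
force: [-0.4, -0.3, 0.2]
width: 0.085
```

View pics/w11.png

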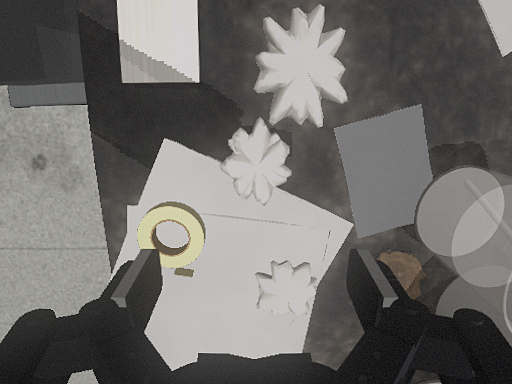

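View pics/t11.png

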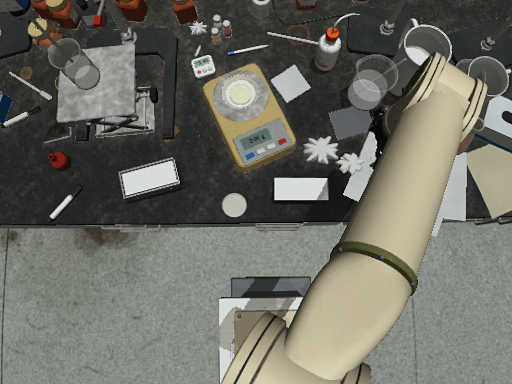

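View pics/s11.png

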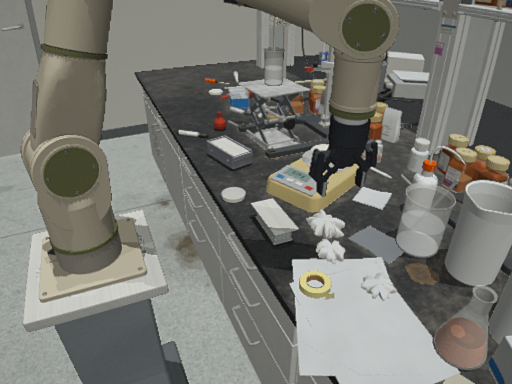

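The top view shows the plate on the trough at about (301,188), with the petri dish (234,205) and tape unmoved and the two lower plates in the holder (150,178). Next is a numeric check.

```bash
python3 - <<'E'
from h import *
f=grab("top"); g=f["img"].astype(int); c=cloud(f)
def rect(sl,th,z):
    m=np.zeros(g.shape[:2],np.uint8); m[sl]=(g.min(2)[sl]>th)
    n,l,st,ce=cv2.connectedComponentsWithStats(m);k=1+np.argmax(st[1:,4])
    mm=cv2.erode((l==k).astype(np.uint8),np.ones((5,5)));P3=c[mm>0]
    cn=max(cv2.findContours((l==k).astype(np.uint8),0,2)[0],key=cv2.contourArea).reshape(-1,2)
    r=cv2.minAreaRect(plane(f,cn,z)[:,:2].astype(np.float32))
    A=np.c_[P3[:,:2]-P3[:,:2].mean(0),np.ones(len(P3))];co=np.linalg.lstsq(A,P3[:,2],rcond=None)[0]
    print(r,"z",np.median(P3[:,2]).round(4),"slopes",co[:2].round(3))
rect(np.s_[170:208,262:340],110,.044)
rect(np.s_[150:205,110:190],150,.053)
rect(np.s_[185:225,210:255],120,.015)
f=grab("scene");cv2.imwrite('pics/s12z.png',cv2.resize(f['img'][140:260,195:325],None,fx=6,fy=5)[:,:,::-1])
E
```

```text
((0.4475335478782654, -0.07394351810216904), (0.14918763935565948, 0.059581123292446136), 89.00214385986328) z 0.0446 slopes [-1.412  0.141]
((0.48230689764022827, 0.34859567880630493), (0.07000083476305008, 0.1567973792552948), 14.112568855285645) z 0.0537 slopes [-1.568 -0.606]
((0.4096294343471527, 0.11440062522888184), (0.06856956332921982, 0.06607420742511749), 89.14850616455078) z 0.0159 slopes [-2.836 -1.541]
```

View pics/s12z.png

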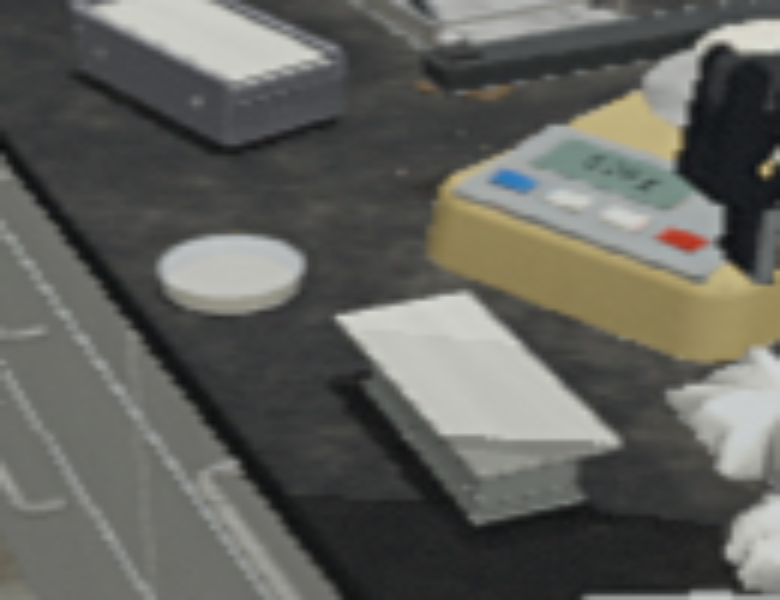

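```bash
python3 - <<'E'
from h import *
Z=[]
for i in range(2):
    f=grab("top"); c=cloud(f); P=c[182:196,279:322].reshape(-1,3)
    P=P[abs(P[:,2]-.0445)<.012]; Z.append(P)
P=np.vstack(Z); A=np.c_[P[:,:2]-P[:,:2].mean(0),np.ones(len(P))]
print(len(P),np.linalg.lstsq(A,P[:,2],rcond=None)[0].round(4),P[:,2].std())
s=manip.state();print(s["t"],s["joint_velocities"].round(3),s["force"])
E
```

```text
1202 [-0.0052 -0.0017  0.0447] 0.001840002867934484
14.55 [-0.002 -0.002  0.     0.002 -0.004 -0.003  0.003] [-0.30183726 -0.77704961 -0.73523024]
```

Plate flat (slopes ≤0.005), top face at 44.7 mm. Handing in.

```bash
python3 -c "
from cell import finish_job
print(finish_job())"
```

```text
the job is handed in; nothing more can be done
None
```

The top plate now lies flat, centred and lengthwise on the trough, and I handed the job in at about 14.6 s. I pressed the plate with shut fingers and slid it about 50 mm out over the lip. I then gripped the overhanging end across its width, carried it over and released it on the rim.

**Last checks (camera):**

| Check | Result |
|---|---|
| Plate centre | (0.4475, -0.074), 1–3 mm from the measured trough centre |
| Plate direction | about 89°, within about 1° of the trough |
| Plate top height | 44.7 mm (44 mm expected) |
| Plate tilt | about 0.005 rad |
| Stack in the holder | top at 53.7 mm (53 mm expected), in place |
| Petri dish | no more than 1 mm from its start position |
| Tape roll | looked unmoved in the last wrist and scene views (not measured) |
| Gripper | open and clear of everything |

**What disagreed or went less cleanly:**
- **Press force:** the first press reached about 67 N at the wrist before I eased it to about 14 N.
- **Tool tilt:** the tool gained about 0.05 rad of tilt while dragging. The released plate did not show it.
- **Tilt check:** my first tilt fit was spoiled by bad depth readings. The figure above is from a repeat with outliers removed.

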